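Refill the visitors' sweet dish from the glass jar

TASK

Refill the visitors' sweet dish: lift the lid off the square glass jar and lay it on the desk, then pour all seven sweets from the jar into the shallow china dish. Bring the mouth of the jar right down over the dish before the sweets start to roll, so that none drops more than a few centimetres or bounces out, and finally stand the empty jar upright on the desk clear of the dish. Leave the stapler, pen pot and mug where they are.

Things in the scene. Friction and masses are not known exactly. Their poses are not given: they have to be found in the camera images.
- jar: Square straight-sided clear glass jar, 66 x 66 mm outside, 104 mm tall, walls 4 mm, floor 6 mm (58 x 58 mm inside), about 0.3 kg, standing loose on the desk with seven sweets in two layers up to about 58 mm above its underside. Origin: centre of the underside; z up along the jar, x and y square to its flat sides. All four sides are alike: grip it across any two opposite sides, pour over any edge.
- jar_mouth (a point): Centre of the jar's open mouth, in the plane of its rim, 104 mm above the jar's underside; axes as the jar's.
- lid: Loose drop-in steel lid of the jar, about 0.09 kg: a 54 x 54 mm plug 8 mm deep that hangs inside the mouth with 2 mm play on each side, under a 68 x 68 mm plate 4 mm thick that rests on the rim, with a knob on top; 40 mm tall in all. Not fastened: it lifts straight off. Origin: centre of the underside of the plug; z up. Laid on the desk it rests on its plug, knob up.
- lid_knob (a point): Middle of the lid's round knob (22 mm across, 20 mm high, on a 14 mm stem 8 mm high), on its axis 30 mm above the lid's origin, 18 mm above the lid's plate and 10 mm below the knob's top.
- dish: Shallow round blue-glazed china dish standing loose on the desk, about 0.3 kg, 156 mm across its rim, 27 mm tall, wall 4 mm; flat floor about 80 mm across, 5 mm above its underside, with sides that slope outwards to the rim. Origin: centre of the underside; z up.
- stapler: Black and grey desk stapler, 130 x 34 mm, 56 mm tall; bystander, origin: centre of the underside, x along it.
- penpot: Square clear pen pot, 85 x 85 mm, pens standing up to 145 mm tall; bystander, origin: centre of the underside.
- mug: White china mug, 80 mm across and 95 mm tall with a handle on its side; bystander, origin: centre of the underside.
- sweet0_center (a point): Centre of one of seven alike round amber boiled sweets, 25 mm across, 12 g, smooth, slippery and hard, loose in the jar at the start. They stay in while the jar is tipped less than about 80 degrees and all roll out once it is tipped 5 to 10 degrees past level; they bounce and roll if dropped.
- sweet1_center (a point): Centre of one of seven alike round amber boiled sweets, 25 mm across, 12 g, smooth, slippery and hard, loose in the jar at the start. They stay in while the jar is tipped less than about 80 degrees and all roll out once it is tipped 5 to 10 degrees past level; they bounce and roll if dropped.
- sweet2_center (a point): Centre of one of seven alike round amber boiled sweets, 25 mm across, 12 g, smooth, slippery and hard, loose in the jar at the start. They stay in while the jar is tipped less than about 80 degrees and all roll out once it is tipped 5 to 10 degrees past level; they bounce and roll if dropped.
- sweet3_center (a point): Centre of one of seven alike round amber boiled sweets, 25 mm across, 12 g, smooth, slippery and hard, loose in the jar at the start. They stay in while the jar is tipped less than about 80 degrees and all roll out once it is tipped 5 to 10 degrees past level; they bounce and roll if dropped.
- sweet4_center (a point): Centre of one of seven alike round amber boiled sweets, 25 mm across, 12 g, smooth, slippery and hard, loose in the jar at the start. They stay in while the jar is tipped less than about 80 degrees and all roll out once it is tipped 5 to 10 degrees past level; they bounce and roll if dropped.
- sweet5_center (a point): Centre of one of seven alike round amber boiled sweets, 25 mm across, 12 g, smooth, slippery and hard, loose in the jar at the start. They stay in while the jar is tipped less than about 80 degrees and all roll out once it is tipped 5 to 10 degrees past level; they bounce and roll if dropped.
- sweet6_center (a point): Centre of one of seven alike round amber boiled sweets, 25 mm across, 12 g, smooth, slippery and hard, loose in the jar at the start. They stay in while the jar is tipped less than about 80 degrees and all roll out once it is tipped 5 to 10 degrees past level; they bounce and roll if dropped.
Things that resemble listed ones, but are neither listed nor needed, are in the scene too. Leave any brown look-alike of the lid alone. Several things have the shape of the dish; the one meant has the colours described above.

How it is judged:
By the outcome, as a careful person would: the job done as asked, in the order asked, and still so for the second after the job is handed in, with the robot touching nothing.
It also fails if it takes over 72 s, if anything falls off the work surface, if the arm or the gripper's body presses on something with over 40 N, if the wrist force passes 120 N, or if a joint passes its speed limit or range.

ROBOT

A 6-joint arm with a two-finger parallel gripper is mounted at the origin on the work surface. World frame = base frame: x ahead of the robot, y to its left, z up, the work surface at z = 0. Lengths are in m, angles in rad, forces in N, time in s.
With the tool pointing down it reaches from about 0.375 to 0.975 m from the base axis. Payload 3.8 kg.
Tool frame: the origin (TCP) lies at the very end of the fingers, on their centre line; the grasp point (between the pads) lies 19 mm behind it (bot.pinch_z is the distance from the TCP to the grasp point, in m); x points along the fingers, y is the direction in which the jaws open and shut, and the axes are right-handed (so a half turn about x gives the same grasp; the last joint's range is limited). The gripper opens to 85 mm and grips with 20 to 120 N. Pads are 22 mm wide; open, the fingers measure 114 mm over their backs; the gripper's body (76 mm by 85 mm) begins 54 mm behind the grasp point. The pads swing forward as they close: fully open they stand 13 mm farther back than shut.
Start: joints at [-1.349, 0.264, 1.604, -0, 1.274, -0.037], TCP at [0.173, -0.653, 0.231] pointing down, gripper open.
Joint ranges: [-2.63, 2.63], [-0.94, 2.18], [0.31, 2.57], [-1.31, 4.45], [0, 2.66], [-2.55, 2.55]. Speed limits (rad/s): [2.57, 2.57, 3.14, 3.14, 3.14, 3.14].

INTERFACE

Orientations are given as a rotation vector (axis times angle).
In Python, from workcell import monitor, imaging, finish_job, bot gives the robot as it stands.
- The arm moves only by the tool jog_arm, never from a script. Its argument "rows" is a list of rows, each a list of 7 numbers: the shift along the tool's x, y, z in m, then the turn, a rotation vector about the tool's x, y, z in rad, then the opening in per cent of the stroke, from 0 (shut) to 100 (fully open). A call has 1 to 20 rows; each row is the pose to reach, as a shift and turn from the pose measured when the call began, along the tool's axes at that moment; what a row does not reach only later rows make up. A row lasts 1/10 s, in which the tool goes at most 50 mm and 8.59 degrees, less where a joint would pass 70% of its speed; a pose out of reach is approached as far as the arm can. A call with a gripper value outside its range is refused whole. The fingers move at their own pace and stop on an object; "force" is the grip in N (left out, the last holds). Time passes only in rows, so rows that repeat a pose let the fingers close. It gives the time, the measured TCP pose, the force and the opening at its end, in the units of the state.
- monitor.read_state(): the state, without advancing time (a new reading comes with each control period).
- imaging.read_camera(name): name is "scene" or "side" or "wrist"; returns the picture (400x640x3 uint8, blue, green, red); there is no depth.
- imaging.camera_params(name): a dict with "fx", "fy", "cx", "cy" (pixels), "T" (4x4, takes a point from camera to world coordinates); the wrist camera has in their place "T_tool_cam" (4x4, takes a point from camera to tool coordinates, whose origin is the TCP and whose axes are the tool frame's). Camera axes: x right, y down, z forward; pixel columns grow to the right and rows downward; lengths in m; the calibration is good to about 2 mm. The wrist camera is an equidistant fisheye: a pixel r from the principal point sees the ray r / f radians off the axis. A picture is of the moment at which its call begins: read the wrist's pose just before it. camera_params takes no time and is no camera call.
- finish_job(): hands the job in, once; it reports no verdict.
The state is a dict: "time": time; "q": joint angles; "joint_vel": joint speeds; "joint_torque": joint torques, N m; "tool_pos": TCP position; "tcp_rot": TCP orientation; "wrist_force": force on the tool from outside, world axes, zero at the start; "torque": the same for the moment, N m; "width": opening from 0.0 (shut) to 1.0 (fully open).
Only numpy, scipy, OpenCV 4.12 (cv2) and the standard library are available. Lean on these libraries where they do the work, as an engineer would, in place of code of your own. Each camera call takes 0.05 s, during which the arm holds its last target. There are 200 camera calls.

## Working session

There is one attempt and no reset: what is moved stays moved. The work goes in short steps, Python scripts to look and compute and a tool call to move; the robot and the scene stay as the last step left them, time stands still between calls to the robot, and variables do not carry over. Pictures are saved under pics/ and viewed, about 8 in all and at most 12, crops included, and the job is handed in when it is done.

Besides the shell and the picture viewer there is one more tool, called after "Call:" in YAML: its name, and indented under it one key for each argument. jog_arm: Moves the arm, as the interface text tells. Its arguments: {"type":"object","properties":{"rows":{"type":"array","items":{"type":"array","items":{"type":"number"}}},"force":{"type":"number"}},"required":["rows"]}

```bash
mkdir -p pics; ls; cat > h.py <<'E'
import numpy as np, cv2
from scipy.spatial.transform import Rotation as R
from workcell import monitor, imaging, finish_job, bot
def ray(name,u,v):
    p=imaging.camera_params(name); d=np.array([(u-p['cx'])/p['fx'],(v-p['cy'])/p['fy'],1.])
    T=np.array(p['T']); return T[:3,3],T[:3,:3]@d
def onz(name,u,v,z):
    o,d=ray(name,u,v); return o+d*(z-o[2])/d[2]
def proj(name,P):
    p=imaging.camera_params(name); T=np.linalg.inv(np.array(p['T'])); c=T[:3,:3]@np.array(P)+T[:3,3]
    return np.array([p['fx']*c[0]/c[2]+p['cx'],p['fy']*c[1]/c[2]+p['cy']])
def tool(s=None):
    s=s or monitor.read_state(); T=np.eye(4); T[:3,:3]=R.from_rotvec(s['tcp_rot']).as_matrix(); T[:3,3]=s['tool_pos']; return T
E
python3 - <<'E'
from h import *
a=imaging.read_camera('scene'); b=imaging.read_camera('side'); 
cv2.imwrite('pics/scene0.png',a); cv2.imwrite('pics/side0.png',b)
np.set_printoptions(precision=3,suppress=True)
for n in('scene','side'):print(imaging.camera_params(n))
print(imaging.camera_params('wrist'));s=monitor.read_state();print(s);print(tool(s),bot.pinch_z)
E
```

```text
pics
{'fx': 426.46573700139544, 'fy': 426.46573700139544, 'cx': 321.6884825875389, 'cy': 205.35384025317464, 'T': array([[-0.665,  0.592, -0.455,  1.12 ],
       [ 0.746,  0.518, -0.418,  0.584],
       [-0.011, -0.618, -0.786,  1.191],
       [ 0.   ,  0.   ,  0.   ,  1.   ]])}
{'fx': 369.8375384720734, 'fy': 369.8375384720734, 'cx': 317.28407767055717, 'cy': 203.0402838664243, 'T': array([[-0.92 , -0.277,  0.279,  0.14 ],
       [-0.393,  0.624, -0.676,  0.882],
       [ 0.013, -0.731, -0.682,  0.972],
       [ 0.   ,  0.   ,  0.   ,  1.   ]])}
{'fx': 309.70691628693146, 'fy': 309.70691628693146, 'cx': 322.9397129262205, 'cy': 198.8554819757001, 'T_tool_cam': array([[ 0.   , -0.287,  0.958, -0.144],
       [ 1.   , -0.001, -0.   , -0.   ],
       [ 0.001,  0.958,  0.287, -0.074],
       [ 0.   ,  0.   ,  0.   ,  1.   ]])}
{'time': 0.1, 'q': array([-1.349,  0.265,  1.605,  0.   ,  1.274, -0.037]), 'joint_vel': array([ 0.001, -0.   , -0.003,  0.001, -0.   ,  0.002]), 'joint_torque': array([ -0.   , -51.671, -36.859,  -0.   ,   0.006,   0.   ]), 'tool_pos': array([ 0.173, -0.652,  0.23 ]), 'tcp_rot': array([ 2.084,  0.273, -2.085]), 'wrist_force': array([ 0.466, -0.664,  0.369]), 'torque': array([ 0.023, -0.012, -0.009]), 'width': 1.004321353309313}
[[-0.     0.256 -0.967  0.173]
 [ 0.002 -0.967 -0.256 -0.652]
 [-1.    -0.002 -0.     0.23 ]
 [ 0.     0.     0.     1.   ]] 0.0187
```

View pics/scene0.png

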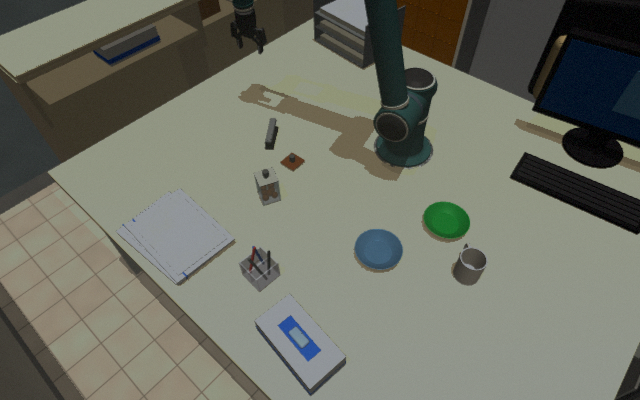

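View pics/side0.png

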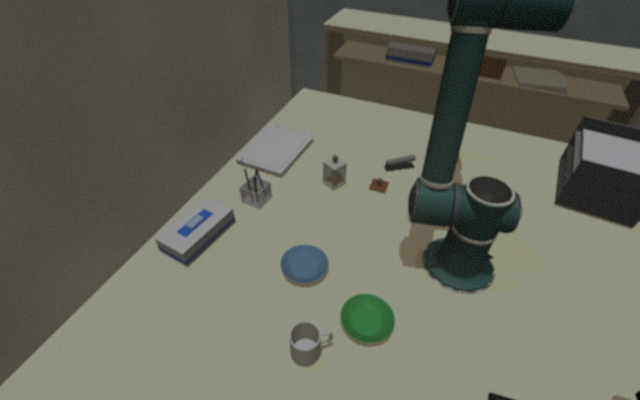

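Jar candidates, in scene pixels: the clear jar with the steel lid at (267,185) is the one. The brown lid look-alike at (292,161) and the square pen pot at (260,268) are not. For the dish, blue at (378,249) matches the description and green at (446,220) does not. I'll check these in one close crop.

```bash
python3 - <<'E'
from h import *
a=cv2.imread('pics/scene0.png'); b=cv2.imread('pics/side0.png')
f=lambda i,x,y,w,h,k:cv2.resize(i[y:y+h,x:x+w],None,fx=k,fy=k,interpolation=cv2.INTER_CUBIC)
c=np.hstack([f(a,240,110,80,110,5),f(b,310,130,80,110,5)])
cv2.imwrite('pics/crop1.png',c)
# dish by colour: blob centres
for n,i,(x0,y0,x1,y1) in(('scene',a,(340,220,415,280)),('side',b,(270,235,335,295))):
    h=cv2.cvtColor(i,cv2.COLOR_BGR2HSV); m=cv2.inRange(h,(95,70,30),(125,255,255))[y0:y1,x0:x1]
    pts=cv2.findNonZero(cv2.convexHull(cv2.findNonZero(m)) is not None and m)
    e=cv2.fitEllipse(cv2.convexHull(pts)); u,v=e[0][0]+x0,e[0][1]+y0
    print(n,u,v,e[1],onz(n,u,v,.022),proj(n,[*onz(n,u,v,.022)]))
for n,u,v in(('scene',267,205),('side',335,190),('scene',271,147),('scene',292,165),('scene',260,285),('side',255,205),('scene',470,280)):print(n,u,v,onz(n,u,v,0))
E
```

```text
scene 378.2129898071289 248.75850868225098 (39.84010314941406, 47.7968864440918) [0.45648954 0.21867452 0.022     ] [378.21298981 248.75850868]
side 303.83169174194336 263.4114818572998 (35.96249008178711, 45.326229095458984) [0.45665415 0.21871276 0.022     ] [303.83169174 263.41148186]
scene 267 205 [ 0.55800941 -0.19585475  0.        ]
side 335 190 [ 0.50278969 -0.18060583  0.        ]
scene 271 147 [ 0.34331384 -0.39707509  0.        ]
scene 292 165 [ 0.35901095 -0.26515995  0.        ]
scene 260 285 [0.79153233 0.0166986  0.        ]
side 255 205 [0.75077211 0.02532431 0.        ]
scene 470 280 [0.34757806 0.49476708 0.        ]
```

View pics/crop1.png

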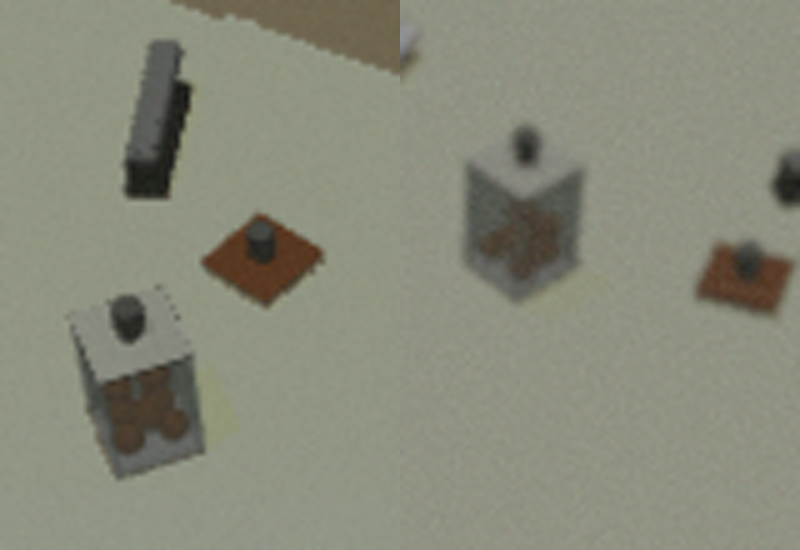

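Crop: the steel-lidded jar holds the amber sweets, with its knob at crop (128,318) in the scene half and (526,147) in the side half. The brown lid and the stapler stand apart from it.

```bash
python3 - <<'E'
from h import *
np.set_printoptions(precision=4,suppress=True)
S=lambda x,y:(240+x/5,110+y/5); D=lambda x,y:(310+(x-400)/5,130+y/5)
print('knob',onz('scene',*S(128,318),.126),onz('side',*D(526,147),.126))
P=[onz('scene',*S(*p),.108)[:2] for p in((68,318),(160,287),(192,353),(103,382))]
P=np.array(P);print(P,P.mean(0));E=np.roll(P,-1,0)-P;print(np.degrees(np.arctan2(E[:,1],E[:,0])),np.linalg.norm(E,axis=1))
B=np.array([onz('scene',*S(*p),0)[:2] for p in((119,479),(203,452))]);d=B[1]-B[0];print('base',B,np.degrees(np.arctan2(d[1],d[0])))
B=np.array([onz('side',*D(*p),0)[:2] for p in((517,301),(579,265),(463,263))]);d=B[1]-B[0];print('base',B,np.degrees(np.arctan2(d[1],d[0])))
for p in((155,90),):print('stapler',onz('scene',*S(*p),.03))
E
```

```text
knob [ 0.5269 -0.2148  0.126 ] [ 0.5197 -0.2105  0.126 ]
[[ 0.544  -0.2594]
 [ 0.482  -0.2326]
 [ 0.5105 -0.1723]
 [ 0.5681 -0.1988]] [ 0.5261 -0.2158]
[ 156.6362   64.7599  -24.7625 -111.6236] [0.0676 0.0667 0.0634 0.0652]
base [[ 0.568  -0.2018]
 [ 0.5112 -0.1743]] 154.1499810581818
base [[ 0.5082 -0.1769]
 [ 0.4781 -0.2394]
 [ 0.5659 -0.2031]] -115.71226998253837
stapler [ 0.2865 -0.4513  0.03  ]
```

```bash
python3 - <<'E'
from workcell import bot, monitor
import workcell
print(type(bot),[ (n,getattr(bot,n)) for n in dir(bot) if not n.startswith('_')])
print([n for n in dir(monitor) if not n.startswith('_')], dir(workcell))
E
```

```text
<class 'host.Robot'> [('MotionError', <class 'workcell.MotionError'>), ('pinch_z', 0.0187)]
['read_state'] ['__builtins__', '__cached__', '__doc__', '__file__', '__loader__', '__name__', '__package__', '__spec__', 'bot', 'finish_job', 'imaging', 'monitor']
```

Call:
jog_arm:
  rows:
    - [0.01, -0.17, -0.225, -0.44, 0, 0, 100]
    - [0.01, -0.17, -0.225, -0.44, 0, 0, 100]
    - [0.01, -0.17, -0.225, -0.44, 0, 0, 100]
    - [0.01, -0.25, -0.34, -0.65, 0, 0, 100]
    - [0.01, -0.25, -0.34, -0.65, 0, 0, 100]
    - [0.01, -0.25, -0.34, -0.65, 0, 0, 100]
    - [0.01, -0.25, -0.34, -0.65, 0, 0, 100]
    - [0.01, -0.334, -0.4515, -0.876, 0, 0, 100]
    - [0.01, -0.334, -0.4515, -0.876, 0, 0, 100]
    - [0.01, -0.334, -0.4515, -0.876, 0, 0, 100]
    - [0.01, -0.334, -0.4515, -0.876, 0, 0, 100]
    - [0.01, -0.334, -0.4515, -0.876, 0, 0, 100]
    - [0.01, -0.334, -0.4515, -0.876, 0, 0, 100]
    - [0.01, -0.334, -0.4515, -0.876, 0, 0, 100]
    - [0.01, -0.334, -0.4515, -0.876, 0, 0, 100]

```text
time: 1.6
tool_pos: [0.5225, -0.2147, 0.2205]
tcp_rot: [1.524, 0.972, -1.525]
wrist_force: [-0.9, 0.9, -0.3]
width: 1.0
```

```bash
cat >> h.py <<'E'
def wray(u,v,T):
    p=imaging.camera_params('wrist'); x,y=(u-p['cx'])/p['fx'],(v-p['cy'])/p['fy']; r=np.hypot(x,y)+1e-9
    d=np.array([np.sin(r)*x/r,np.sin(r)*y/r,np.cos(r)]); C=T@np.array(p['T_tool_cam']); return C[:3,3],C[:3,:3]@d
def wonz(u,v,z,T):
    o,d=wray(u,v,T); return o+d*(z-o[2])/d[2]
def wproj(P,T):
    p=imaging.camera_params('wrist'); C=np.linalg.inv(T@np.array(p['T_tool_cam'])); c=C[:3,:3]@np.array(P)+C[:3,3]
    t=np.arctan2(np.hypot(c[0],c[1]),c[2]); k=p['fx']*t/np.hypot(c[0],c[1]); return np.array([c[0]*k+p['cx'],c[1]*k+p['cy']])
E
python3 - <<'E'
from h import *
s=monitor.read_state();T=tool(s);np.save('T1.npy',T)
i=imaging.read_camera('wrist');cv2.imwrite('pics/w1.png',i)
print(s['q'],s['time'],T)
print(wproj([.524,-.214,.126],T))
E
```

```text
[-4.34618697e-01  6.50865855e-02  1.85388161e+00  1.04608245e-03
  1.22453880e+00  2.70738992e-03] 1.6 [[-1.32188306e-03  9.05735272e-01 -4.23841798e-01  5.22542588e-01]
 [ 1.69850355e-03 -4.23839523e-01 -9.05735708e-01 -2.14746918e-01]
 [-9.99997684e-01 -1.91717349e-03 -9.78128287e-04  2.20524624e-01]
 [ 0.00000000e+00  0.00000000e+00  0.00000000e+00  1.00000000e+00]]
[323.35064619 200.6518265 ]
```

View pics/w1.png

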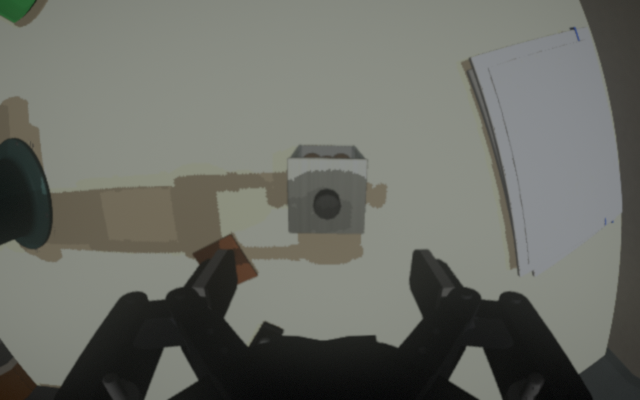

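The wrist picture shows the knob top at about (327,204). The lid plate runs from (288,157) to (366,233) and is square to the jaws.

```bash
python3 - <<'E'
from h import *
np.set_printoptions(precision=4,suppress=True)
T=np.load('T1.npy')
print('knob',wonz(327,203.5,.136,T))
P=np.array([wonz(u,v,.108,T)[:2] for u,v in((288,157),(367,157),(366,233),(289,233))])
E=np.roll(P,-1,0)-P;print(P,P.mean(0),np.degrees(np.arctan2(E[:,1],E[:,0])),np.linalg.norm(E,axis=1))
k=wonz(327,203.5,.136,T); print('tool shift',T[:3,:3].T@(np.array([k[0],k[1],.115])-T[:3,3]))
E
```

```text
knob [ 0.5269 -0.2145  0.136 ]
[[ 0.511  -0.1716]
 [ 0.5712 -0.1997]
 [ 0.5436 -0.263 ]
 [ 0.4806 -0.2335]] [ 0.5266 -0.217 ] [ -25.0079 -113.5859  154.8933   63.8346] [0.0665 0.069  0.0696 0.0689]
tool shift [ 0.1055  0.004  -0.0019]
```

Call:
jog_arm:
  rows:
    - [0.05, 0.0045, -0.001, 0, 0, 0, 100]
    - [0.09, 0.0045, -0.001, 0, 0, 0, 100]
    - [0.105, 0.0045, -0.001, 0, 0, 0, 100]
    - [0.105, 0.0045, -0.001, 0, 0, 0, 100]
    - [0.105, 0.0045, -0.001, 0, 0, 0, 100]
    - [0.105, 0.0045, -0.001, 0, 0, 0, 0]
    - [0.105, 0.0045, -0.001, 0, 0, 0, 0]
    - [0.105, 0.0045, -0.001, 0, 0, 0, 0]
    - [0.105, 0.0045, -0.001, 0, 0, 0, 0]
    - [0.105, 0.0045, -0.001, 0, 0, 0, 0]
    - [0.105, 0.0045, -0.001, 0, 0, 0, 0]
    - [0.105, 0.0045, -0.001, 0, 0, 0, 0]
    - [0.105, 0.0045, -0.001, 0, 0, 0, 0]
  force: 30

```text
time: 2.95
tool_pos: [0.5274, -0.2158, 0.1165]
tcp_rot: [1.525, 0.97, -1.524]
wrist_force: [-0.8, 1.1, 5.0]
width: 0.241
```

Call:
jog_arm:
  rows:
    - [-0.01, 0, 0, 0, 0, 0, 0]
    - [-0.02, 0, 0, 0, 0, 0, 0]
    - [-0.04, 0, 0, 0, 0, 0, 0]
    - [-0.06, 0, 0, 0, 0, 0, 0]
    - [-0.06, 0, 0, 0, 0, 0, 0]

```text
time: 3.45
tool_pos: [0.5298, -0.2169, 0.1804]
tcp_rot: [1.527, 0.964, -1.519]
wrist_force: [0.5, -0.2, -0.0]
width: 0.237
```

```bash
python3 - <<'E'
from h import *
s=monitor.read_state();print(s['q'],s['tool_pos'],s['width'],s['wrist_force'])
a=imaging.read_camera('scene')[120:240,220:320];b=imaging.read_camera('side')[100:220,280:380]
cv2.imwrite('pics/lift.png',cv2.resize(np.hstack([a,b]),None,fx=4,fy=4,interpolation=cv2.INTER_CUBIC))
E
```

```text
[-4.32940990e-01  1.04991695e-01  1.88730277e+00  1.38363855e-03
  1.14306285e+00  4.55473281e-03] [ 0.52976155 -0.21693493  0.18036197] 0.23747765720543187 [ 0.51276788 -0.24197173 -0.00504641]
```

View pics/lift.png

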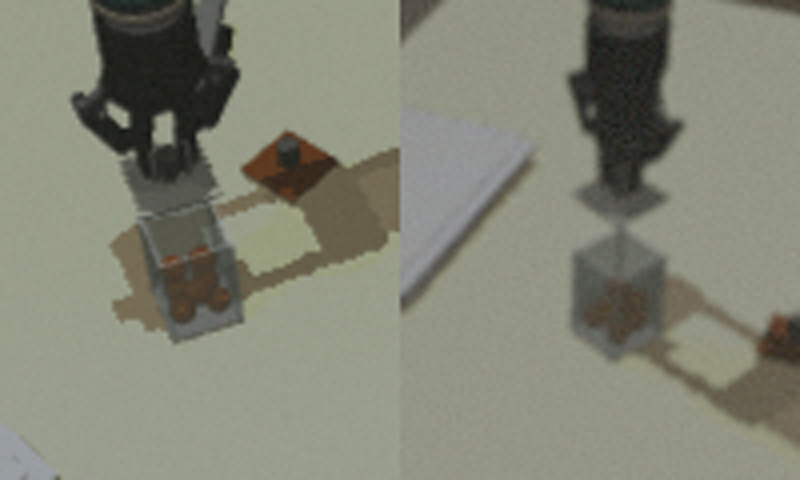

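Seen from both cameras, the lid hangs level in the fingers and the jar has stayed put. Next I lay it down.

Call:
jog_arm:
  rows:
    - [0, 0.02, -0.05, 0, 0, 0, 0]
    - [0, 0.03, -0.09, 0, 0, 0, 0]
    - [0, 0.05, -0.14, 0, 0, 0, 0]
    - [0, 0.05, -0.14, 0, 0, 0, 0]
    - [0.04, 0.05, -0.14, 0, 0, 0, 0]
    - [0.08, 0.05, -0.14, 0, 0, 0, 0]
    - [0.12, 0.05, -0.14, 0, 0, 0, 0]
    - [0.14, 0.05, -0.14, 0, 0, 0, 0]
    - [0.15, 0.05, -0.14, 0, 0, 0, 0]
    - [0.15, 0.05, -0.14, 0, 0, 0, 0]
    - [0.152, 0.05, -0.14, 0, 0, 0, 0]
    - [0.154, 0.05, -0.14, 0, 0, 0, 0]
    - [0.156, 0.05, -0.14, 0, 0, 0, 0]
    - [0.156, 0.05, -0.14, 0, 0, 0, 0]
    - [0.156, 0.05, -0.14, 0, 0, 0, 0]

```text
time: 5.05
tool_pos: [0.633, -0.1104, 0.0218]
tcp_rot: [1.526, 0.968, -1.522]
wrist_force: [0.0, -0.3, -0.5]
width: 0.243
```

Call:
jog_arm:
  rows:
    - [0.001, 0, 0, 0, 0, 0, 0]
    - [0.0015, 0, 0, 0, 0, 0, 0]
    - [0.0015, 0, 0, 0, 0, 0, 0]
    - [0.001, 0, 0, 0, 0, 0, 50]
    - [0.001, 0, 0, 0, 0, 0, 100]
    - [0.001, 0, 0, 0, 0, 0, 100]
    - [0, 0, 0, 0, 0, 0, 100]
    - [-0.01, 0, 0, 0, 0, 0, 100]
    - [-0.03, 0, 0, 0, 0, 0, 100]
    - [-0.06, 0, 0, 0, 0, 0, 100]
    - [-0.1, 0, 0, 0, 0, 0, 100]
    - [-0.15, 0, 0, 0, 0, 0, 100]
    - [-0.2, 0, 0, 0, 0, 0, 100]
    - [-0.25, 0, 0, 0, 0, 0, 100]
    - [-0.25, 0, 0, 0, 0, 0, 100]

```text
time: 6.55
tool_pos: [0.6372, -0.1115, 0.2837]
tcp_rot: [1.534, 0.955, -1.507]
wrist_force: [0.8, -1.0, 0.7]
width: 0.997
```

```bash
python3 - <<'E'
from h import *
s=monitor.read_state();T=tool(s);print(repr(s['q']),s['tool_pos'],s['width'],s['wrist_force'],s['time'])
a=imaging.read_camera('scene')[120:240,220:340];w=imaging.read_camera('wrist');np.save('T2.npy',T);cv2.imwrite('pics/w2raw.png',w)
# kinematic fit, q4=0 planar: params a1,H,L1,L2,delta,Lt
from scipy.optimize import least_squares
Q=np.array([[-1.349,.265,1.605,0,1.274,0],[-.4346,.06509,1.85388,0,1.22454,0],[-.43294,.10499,1.8873,0,1.14306,0],s['q']])
X=np.array([[.173,-.652,.230],[.52254,-.21475,.22052],[.52976,-.21693,.18036],s['tool_pos']])
print(np.hypot(X[:,0],X[:,1]))
def f(p,Q):
    a,H,L1,L2,dl,Lt=p;A=Q[:,1];B=A+Q[:,2];C=B+Q[:,4]
    return np.c_[a+L1*np.sin(A)+L2*np.sin(B+dl)+Lt*np.sin(C),H+L1*np.cos(A)+L2*np.cos(B+dl)+Lt*np.cos(C)]
r=least_squares(lambda p:np.r_[(f(p,Q)-np.c_[np.hypot(X[:,0],X[:,1]),X[:,2]]).ravel()*1000, (p-np.array([0,.35,.45,.45,0,.25]))*.5],[0,.35,.45,.45,0,.25])
print(r.x,r.fun)
cv2.imwrite('pics/l2.png',cv2.resize(np.hstack([cv2.resize(a,(400,400)),w[:400,100:500]]),(800,400)))
E
```

```text
array([-2.12365498e-01,  1.71089788e-01,  1.61983533e+00,  1.08933301e-03,
        1.33066736e+00,  2.25352069e-01]) [ 0.63716183 -0.11153413  0.28369545] 0.9965992640493619 [ 0.8219866  -0.98948116  0.65647338] 6.55
[0.67456134 0.56494744 0.57245461 0.64685011]
[4.44974755e-04 2.46096034e-01 5.12537255e-01 5.66228578e-01
 2.21421135e-03 3.42656369e-01] [-0.00197786 -0.0122875   0.00236308  0.00735886 -0.00068133  0.00029772
  0.00029599  0.0046569   0.00022249 -0.05195198  0.03126863  0.05811429
  0.00110711  0.04632818]
```

View pics/l2.png

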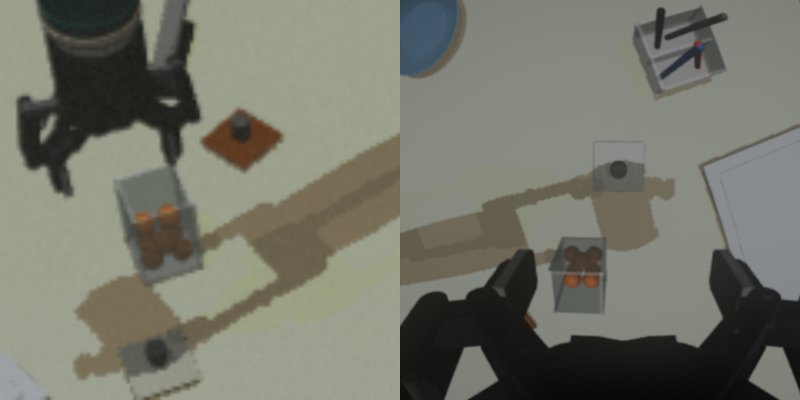

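Lid is flat on the desk near the wrist-picture position (619,165), and the open jar still stands with its sweets. A radial side-grasp looks out of joint range, so I'll check a tangential one with a fitted kinematic model.

```bash
cat > kin.py <<'E'
import numpy as np
from scipy.spatial.transform import Rotation as R
from scipy.optimize import least_squares
P=dict(H=.246,L1=.5125,L2=.566,Lt=.3427)
lo=np.array([-2.63,-.94,.31,-1.31,0,-2.55]);hi=np.array([2.63,2.18,2.57,4.45,2.66,2.55])
def fk(q,P=P):
    e=lambda a,x:R.from_euler(a,x).as_matrix()
    A=e('z',q[0])@e('y',q[1]);B=A@e('y',q[2]);M=B@e('z',q[3])@e('y',q[4])@e('z',q[5])
    p=np.array([0,0,P['H']])+A[:,2]*P['L1']+B[:,2]*P['L2']+M[:,2]*P['Lt']
    return p,np.c_[M[:,2],-M[:,0],-M[:,1]]
def ik(p,Rm,q0,P=P):
    f=lambda q:np.r_[(fk(q,P)[0]-p)*5,(R.from_matrix(Rm.T@fk(q,P)[1])).as_rotvec()]
    s=least_squares(f,np.clip(q0,lo+1e-6,hi-1e-6),bounds=(lo,hi)); return s.x,np.abs(s.fun).max()
def pose(psi,pitch,cam=1):
    # tool x: azimuth psi deg, pitched down by `pitch` deg; y horizontal; camera (-z) up if cam=1
    c,s=np.cos(np.radians([psi,pitch])),np.sin(np.radians([psi,pitch]))
    x=np.array([c[0]*c[1],s[0]*c[1],-s[1]]); y=cam*np.array([s[0],-c[0],0]); return np.c_[x,y,np.cross(x,y)]
E
python3 - <<'E'
from kin import *
np.set_printoptions(precision=3,suppress=True)
q=np.array([-.2124,.1711,1.6198,.001,1.3307,.2254]);print(fk(q))
jar=np.array([.527,-.2155,0]);dish=np.array([.4565,.2187,0])
for cam in(1,-1):
  for psi in(65,-25,155,-115):
    best=None
    for pitch in(0,15,):
      Rm=pose(psi,pitch,cam); tcp=jar+[0,0,.06]+Rm[:,0]*.0187
      rs=[ik(tcp,Rm,np.r_[np.random.default_rng(i).uniform(lo,hi)]) for i in range(12)]
      b=min(rs,key=lambda t:t[1]);print(cam,psi,pitch,b[0],'%.4f'%b[1])
for psi in range(-20,181,20):
  for cam in(1,-1):
    for pitch in(85,115):
      Rm=pose(psi,pitch,cam); tcp=dish+[0,0,.07]-.08*np.array([np.cos(np.radians(psi)),np.sin(np.radians(psi)),0])+Rm[:,0]*.0187
      rs=[ik(tcp,Rm,np.r_[np.random.default_rng(i).uniform(lo,hi)]) for i in range(8)]
      b=min(rs,key=lambda t:t[1])
      if b[1]<1e-3: print('dish',cam,psi,pitch,[np.round(t[0],2).tolist() for t in rs if t[1]<1e-3][:2])
E
```

```text
(array([ 0.632, -0.136,  0.285]), array([[ 0.02 ,  0.905, -0.424],
       [-0.003, -0.424, -0.906],
       [-1.   ,  0.019, -0.005]]))
1 65 0 [-0.917  0.885  1.809  1.131  1.772 -1.169] 0.0000
1 65 15 [-0.902  0.731  1.864  1.042  1.575 -1.088] 0.0000
1 -25 0 [-0.325  0.766  2.57   3.255  1.763 -1.549] 0.0000
1 -25 15 [-0.27   0.556  2.57   3.353  1.345 -1.585] 0.1153
1 155 0 [-0.406  1.181  1.127  0.046  2.404 -1.537] 0.0000
1 155 15 [-0.405  1.047  1.209  0.037  2.194 -1.541] 0.0000
1 -115 0 [ 0.117  0.91   1.747 -1.071  1.818 -1.992] 0.0000
1 -115 15 [ 0.103  0.76   1.803 -0.979  1.626 -2.06 ] 0.0000
-1 65 0 [-0.917  0.885  1.809  1.131  1.772  1.973] 0.0000
-1 65 15 [-0.902  0.731  1.864  1.042  1.575  2.054] 0.0000
-1 -25 0 [-0.325  0.766  2.57   3.255  1.763  1.593] 0.0000
-1 -25 15 [-0.27   0.556  2.57   3.353  1.345  1.557] 0.1153
-1 155 0 [-0.406  1.181  1.127  0.046  2.404  1.605] 0.0000
-1 155 15 [-0.405  1.047  1.209  0.037  2.194  1.6  ] 0.0000
-1 -115 0 [ 0.117  0.91   1.747 -1.071  1.818  1.149] 0.0000
-1 -115 15 [ 0.103  0.76   1.803 -0.979  1.626  1.081] 0.0000
dish 
[... 2723 characters left out ...]
9, 0.95, 2.49], [0.27, 0.23, 2.01, 0.09, 0.95, 2.49]]
dish 1 160 85 [[0.31, 0.28, 1.95, 0.06, 0.98, -0.94], [0.31, 0.28, 1.95, 0.06, 0.98, -0.94]]
dish 1 160 115 [[0.53, 0.12, 2.22, -0.61, 0.61, -0.22], [0.53, 0.12, 2.22, -0.61, 0.61, -0.22]]
dish -1 160 85 [[0.31, 0.28, 1.95, 0.06, 0.98, 2.2], [0.31, 0.28, 1.95, 0.06, 0.98, 2.2]]
dish 1 180 85 [[0.37, 0.31, 1.91, 0.04, 1.0, -1.22], [0.37, 0.31, 1.91, 0.04, 1.0, -1.22]]
dish 1 180 115 [[0.5, 0.09, 2.24, -0.47, 0.46, -0.68], [0.5, 0.09, 2.24, -0.47, 0.46, -0.68]]
dish -1 180 85 [[0.37, 0.31, 1.91, 0.04, 1.0, 1.92], [0.37, 0.31, 1.91, 0.04, 1.0, 1.92]]
dish -1 180 115 [[0.5, 0.09, 2.24, -0.47, 0.46, 2.46], [0.5, 0.09, 2.24, -0.47, 0.46, 2.46]]
```

```bash
sed -i "s/P=dict(H=.246/P=dict(D=.025,H=.246/; s/+M\[:,2\]\*P\['Lt'\]/+M[:,2]*P['Lt']+A[:,1]*P['D']/" kin.py
cat >> kin.py <<'E'
def rel(p,Rm,p0,R0): return np.round(np.r_[R0.T@(np.array(p)-p0),R.from_matrix(R0.T@Rm).as_rotvec()],4)
E
python3 - <<'E'
from kin import *; from h import tool,monitor
np.set_printoptions(precision=3,suppress=True)
s=monitor.read_state();T=tool(s);print(fk(s['q'])[0],T[:3,3]);q=s['q']
for p,pit in(((.55,-.24,.32),60),((.44,-.36,.30),30),((.44,-.36,.30),10),((.481,-.314,.056),10),((.536,-.196,.056),10)):
    Rm=pose(65,pit);q,e=ik(np.array(p),Rm,q);print(p,pit,rel(p,Rm,T[:3,3],T[:3,:3]),q,'%.4f'%e)
E
```

```text
[ 0.634 -0.111  0.277] [ 0.634 -0.111  0.276]
(0.55, -0.24, 0.32) 60 [-0.045 -0.021  0.152  0.     0.521 -0.008] [-0.732  0.138  1.678  0.5    1.503 -0.375] 0.0000
(0.44, -0.36, 0.3) 30 [-0.026 -0.07   0.308  0.003  1.044 -0.008] [-1.143  0.389  1.637  0.758  1.86  -0.777] 0.0000
(0.44, -0.36, 0.3) 10 [-0.026 -0.07   0.308  0.004  1.393 -0.007] [-1.185  0.544  1.638  0.94   2.037 -0.835] 0.0000
(0.481, -0.314, 0.056) 10 [ 0.218 -0.054  0.249  0.004  1.393 -0.007] [-1.107  0.854  1.688  0.908  1.774 -1.102] 0.0000
(0.536, -0.196, 0.056) 10 [ 0.219 -0.054  0.119  0.004  1.393 -0.007] [-0.945  0.782  1.85   1.041  1.653 -1.129] 0.0000
```

Call:
jog_arm:
  rows:
    - [-0.02, -0.007, 0.05, 0, 0.14, 0, 100]
    - [-0.04, -0.014, 0.1, 0, 0.28, 0, 100]
    - [-0.045, -0.021, 0.152, 0, 0.42, 0, 100]
    - [-0.045, -0.03, 0.19, 0, 0.56, 0, 100]
    - [-0.04, -0.045, 0.23, 0, 0.7, 0, 100]
    - [-0.035, -0.06, 0.27, 0, 0.84, 0, 100]
    - [-0.03, -0.07, 0.308, 0, 0.98, 0, 100]
    - [-0.026, -0.07, 0.308, 0, 1.12, 0, 100]
    - [-0.026, -0.07, 0.308, 0.004, 1.26, -0.007, 100]
    - [-0.026, -0.07, 0.308, 0.004, 1.393, -0.007, 100]
    - [-0.026, -0.07, 0.308, 0.004, 1.393, -0.007, 100]
    - [-0.026, -0.07, 0.308, 0.004, 1.393, -0.007, 100]
    - [-0.026, -0.07, 0.308, 0.004, 1.393, -0.007, 100]
    - [-0.026, -0.07, 0.308, 0.004, 1.393, -0.007, 100]
    - [-0.026, -0.07, 0.308, 0.004, 1.393, -0.007, 100]
    - [-0.026, -0.07, 0.308, 0.004, 1.393, -0.007, 100]

```text
time: 8.25
tool_pos: [0.4398, -0.3598, 0.3015]
tcp_rot: [2.56, 1.631, -0.226]
wrist_force: [0.1, 0.2, -0.2]
width: 0.996
```

```bash
python3 - <<'E'
from kin import *; from h import tool,monitor
np.set_printoptions(precision=4,suppress=True)
s=monitor.read_state();T=tool(s);print(s['q'],fk(s['q']),T);q=s['q']
for p,pit in(((.46,-.36,.20),10),((.481,-.314,.056),10),((.536,-.196,.056),10)):
    Rm=pose(65,pit);q,e=ik(np.array(p),Rm,q);print(p,pit,rel(p,Rm,T[:3,3],T[:3,:3]),q,'%.4f'%e)
E
```

```text
[-1.1899  0.5512  1.6287  0.9347  2.039  -0.8387] (array([ 0.4381, -0.3651,  0.2982]), array([[ 0.416 ,  0.9065, -0.0723],
       [ 0.8921, -0.4223, -0.161 ],
       [-0.1765,  0.0025, -0.9843]])) [[ 0.416   0.9065 -0.0723  0.4398]
 [ 0.8921 -0.4223 -0.161  -0.3598]
 [-0.1765  0.0025 -0.9843  0.3015]
 [ 0.      0.      0.      1.    ]]
(0.46, -0.36, 0.2) 10 [ 0.0262  0.0181  0.0984  0.0025  0.0029 -0.0001] [-1.1599  0.6801  1.6387  0.9125  1.9389 -0.9412] 0.0000
(0.481, -0.314, 0.056) 10 [ 0.1014  0.0174  0.2313  0.0025  0.0029 -0.0001] [-1.1065  0.8539  1.6881  0.9076  1.7741 -1.1022] 0.0000
(0.536, -0.196, 0.056) 10 [ 0.2295  0.0174  0.2083  0.0025  0.0029 -0.0001] [-0.9452  0.782   1.8502  1.0411  1.6533 -1.1292] 0.0000
```

Call:
jog_arm:
  rows:
    - [0.02, 0.018, 0.05, 0.0025, 0.003, 0, 100]
    - [0.035, 0.0175, 0.1, 0.0025, 0.003, 0, 100]
    - [0.06, 0.0175, 0.15, 0.0025, 0.003, 0, 100]
    - [0.08, 0.0175, 0.19, 0.0025, 0.003, 0, 100]
    - [0.095, 0.0175, 0.22, 0.0025, 0.003, 0, 100]
    - [0.1, 0.0175, 0.231, 0.0025, 0.003, 0, 100]
    - [0.1, 0.0175, 0.231, 0.0025, 0.003, 0, 100]
    - [0.1, 0.0175, 0.231, 0.0025, 0.003, 0, 100]
    - [0.1, 0.0175, 0.231, 0.0025, 0.003, 0, 100]

```text
time: 9.15
tool_pos: [0.4812, -0.3172, 0.0589]
tcp_rot: [2.56, 1.629, -0.224]
wrist_force: [-0.1, -0.1, -0.8]
width: 0.999
```

```bash
python3 - <<'E'
from kin import *; from h import *
np.set_printoptions(precision=4,suppress=True)
s=monitor.read_state();T=tool(s);print(s['tool_pos'],s['wrist_force'])
i=imaging.read_camera('wrist');cv2.imwrite('pics/w3.png',i)
for p in((.536,-.196,.056),):print(rel(p,pose(65,10),T[:3,3],T[:3,:3]))
c,d,n=np.array([.527,-.2155]),np.array([.423,.906]),np.array([.906,-.423])
print([wproj([*(c+a*.033*d+b*.033*n),.104],T).round() for a,b in((-1,-1),(-1,1),(1,1),(1,-1))])
E
```

```text
[ 0.4812 -0.3172  0.0589] [-0.1427 -0.1115 -0.8036]
[ 0.1315 -0.0017 -0.0205  0.0041  0.0024 -0.0014]
[array([271., 133.]), array([367., 133.]), array([357., 115.]), array([283., 115.])]
```

View pics/w3.png

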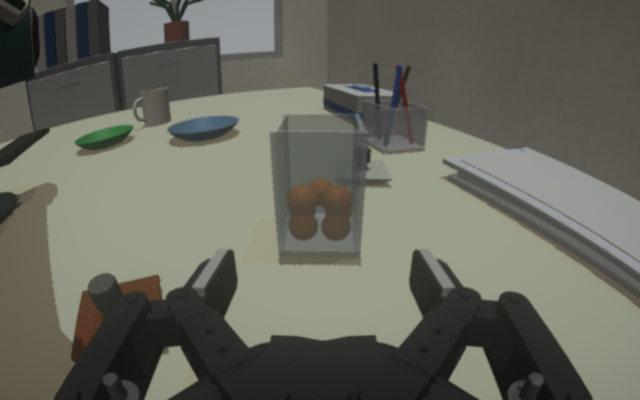

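The jar stands centred between the jaws at x≈320, and its near rim matches the prediction. I'll go in and grip.

Call:
jog_arm:
  rows:
    - [0.04, -0.0017, -0.006, 0.004, 0.002, -0.001, 100]
    - [0.07, -0.0017, -0.011, 0.004, 0.002, -0.001, 100]
    - [0.1, -0.0017, -0.016, 0.004, 0.002, -0.001, 100]
    - [0.12, -0.0017, -0.019, 0.004, 0.002, -0.001, 100]
    - [0.13, -0.0017, -0.0205, 0.004, 0.002, -0.001, 100]
    - [0.1315, -0.0017, -0.0205, 0.004, 0.002, -0.001, 100]
    - [0.1315, -0.0017, -0.0205, 0.004, 0.002, -0.001, 100]
    - [0.1315, -0.0017, -0.0205, 0.004, 0.002, -0.001, 100]
    - [0.1315, -0.0017, -0.0205, 0.004, 0.002, -0.001, 40]
    - [0.1315, -0.0017, -0.0205, 0.004, 0.002, -0.001, 40]
    - [0.1315, -0.0017, -0.0205, 0.004, 0.002, -0.001, 40]
    - [0.1315, -0.0017, -0.0205, 0.004, 0.002, -0.001, 40]
    - [0.1315, -0.0017, -0.0205, 0.004, 0.002, -0.001, 40]
    - [0.1315, -0.0017, -0.0205, 0.004, 0.002, -0.001, 40]
  force: 45

```text
time: 10.6
tool_pos: [0.5361, -0.1961, 0.056]
tcp_rot: [2.564, 1.632, -0.225]
wrist_force: [0.0, -3.4, 2.0]
width: 0.766
```

```bash
cat > traj.py <<'E'
from kin import *
jar=np.array([.527,-.2155,0]);Rj=pose(65,0);tcp0=np.array([.5361,-.1961,.056])
dish=np.array([.4565,.2187,0])
d=np.array([np.cos(np.radians(65)),np.sin(np.radians(65)),0]);ez=np.array([0,0,1.])
lip=jar+.033*d+.104*ez; off=pose(65,10).T@(lip-tcp0)   # lip in tool frame
def tip(tau,s,z):
    Rm=pose(65,10+tau); return dish+s*d+z*ez-Rm@off,Rm
E
python3 - <<'E'
from traj import *; from h import tool,monitor
np.set_printoptions(precision=4,suppress=True)
s=monitor.read_state();T=tool(s);p0,R0=T[:3,3],T[:3,:3];q=s['q'];print(off)
W=[('lift',(tcp0+.14*ez,pose(65,10)))]
for a in((15,-.20,.24),(30,-.12,.22),(45,-.06,.20),(60,-.035,.17),(70,-.035,.12),(74,-.035,.058),(80,-.035,.042),(90,-.035,.035),(98,-.035,.031),(104,-.035,.031)):W.append((a,tip(*a)))
for n,(p,Rm) in W:
    q,e=ik(p,Rm,q);print(n,p,rel(p,Rm,p0,R0),q,'%.3f'%e)
E
```

```text
[ 0.0031 -0.     -0.0493]
lift [ 0.5361 -0.1961  0.196 ] [-0.0243  0.0001 -0.1379  0.0003  0.0006 -0.0009] [-0.9452  0.5478  1.8804  1.0649  1.7545 -0.9505] 0.000
(15, -0.2, 0.24) [0.362  0.016  0.1966] [ 0.0922 -0.2474 -0.1593  0.0002 -0.2612 -0.0009] [-0.9263 -0.0643  2.4607  0.9271  1.5494 -0.9292] 0.000
(30, -0.12, 0.22) [0.3915 0.0791 0.1842] [ 0.1629 -0.2475 -0.1592  0.0001 -0.523  -0.001 ] [-0.5929 -0.2645  2.4712  0.9101  1.281  -0.5931] 0.000
(45, -0.06, 0.2) [0.4134 0.1261 0.1742] [ 0.2157 -0.2475 -0.1584 -0.0001 -0.7848 -0.001 ] [-0.2311 -0.3165  2.4009  0.7079  1.0422 -0.1586] 0.000
(60, -0.035, 0.17) [0.4217 0.144  0.156 ] [ 0.2384 -0.2476 -0.1439 -0.0002 -1.0466 -0.001 ] [ 0.0344 -0.2507  2.3076  0.3822  0.9568  0.2687] 0.000
(70, -0.035, 0.12) [0.421  0.1425 0.1145] [ 0.2439 -0.2476 -0.1027 -0.0003 -1.2212 -0.001 ] [ 0.1584 -0.1456  2.2774  0.1819  0.9194  0.4908] 0.000
(74, -0.035, 0.058) [0.4209 0.1423 0.0559] [ 0.2539 -0.2476 -0.045  -0.0003 -1.291  -0.001 ] [ 0.2047 -0.031   2.2947  0.115   0.8184  0.5649] 0.000
(80, -0.035, 0.042) [0.4209 0.1423 0.0451] [ 0.2558 -0.2476 -0.0343 -0.0004 -1.3957 -0.001 ] [ 0.2697  0.0307  2.2537 -0.      0.8572  0.706 ] 0.000
(90, -0.035, 0.035) [0.4215 0.1435 0.0466] [ 0.2568 -0.2476 -0.036  -0.0005 -1.5702 -0.001 ] [ 0.3649  0.1176  2.1678 -0.1453  0.9871  0.8894] 0.000
(98, -0.035, 0.031) [0.4223 0.1453 0.0491] [ 0.2584 -0.2476 -0.0389 -0.0005 -1.7099 -0.0009] [ 0.4293  0.1963  2.0954 -0.2263  1.1029  0.9938] 0.000
(104, -0.035, 0.031) [0.4233 0.1473 0.0538] [ 0.2597 -0.2476 -0.0439 -0.0006 -1.8146 -0.0009] [ 0.4711  0.256   2.0387 -0.2724  1.1972  1.0523] 0.000
```

Call:
jog_arm:
  rows:
    - [-0.0009, 0, -0.005, 0, 0, 0, 40]
    - [-0.0035, 0, -0.0197, 0, 0, 0, 40]
    - [-0.0069, 0, -0.0394, 0, 0, 0, 40]
    - [-0.0122, 0, -0.069, 0, 0, 0, 40]
    - [-0.0174, 0, -0.0985, 0, 0, 0, 40]
    - [-0.0243, 0, -0.138, 0, 0, 0, 40]
    - [-0.0243, 0, -0.138, 0, 0, 0, 40]
    - [-0.0243, 0, -0.138, 0, 0, 0, 40]
    - [-0.0243, 0, -0.138, 0, 0, 0, 40]

```text
time: 11.5
tool_pos: [0.5355, -0.1952, 0.1951]
tcp_rot: [2.564, 1.633, -0.227]
wrist_force: [-0.7, -0.7, -3.6]
width: 0.771
```

```bash
python3 - <<'E'
from traj import *; from h import tool,monitor
np.set_printoptions(precision=4,suppress=True)
s=monitor.read_state();T=tool(s);p0,R0=T[:3,3],T[:3,:3];q=s['q'];print(s['time'],s['width'])
from scipy.interpolate import CubicSpline
K=np.array([p0,[.535,-.11,.21],[.525,-.02,.215],[.48,.08,.2],tip(60,-.035,.16)[0]]);tk=[0,15,30,45,60]
n=19;u=60*(lambda x:x*x*(3-2*x))(np.linspace(0,1,n));c=CubicSpline(tk,K)
rows=[]
for a in u[1:]:
    p,Rm=c(a),pose(65,10+a);qo=q;q,e=ik(p,Rm,q);r=rel(p,Rm,p0,R0);rows.append(r);print(r.round(3).tolist(),'%.0f'%a,q,'%.3f %.2f'%(e,np.abs(q-qo).max()/.1))
E
```

```text
11.5 0.7706829221048517
[0.003, -0.002, -0.001, -0.001, -0.008, 0.0] 1 [-0.9419  0.538   1.8894  1.0622  1.7454 -0.9497] 0.000 0.19
[0.01, -0.006, -0.004, -0.001, -0.035, 0.0] 2 [-0.9317  0.5104  1.9074  1.056   1.7227 -0.9405] 0.000 0.28
[0.022, -0.012, -0.009, -0.001, -0.076, 0.0] 4 [-0.9143  0.4678  1.9336  1.0466  1.6873 -0.9235] 0.000 0.43
[0.037, -0.02, -0.015, -0.001, -0.131, 0.0] 8 [-0.8885  0.4128  1.9646  1.0346  1.6411 -0.897 ] 0.000 0.55
[0.055, -0.028, -0.022, -0.001, -0.196, 0.0] 11 [-0.8534  0.3484  1.9977  1.0195  1.5859 -0.8592] 0.000 0.64
[0.076, -0.038, -0.029, -0.001, -0.27, 0.0] 16 [-0.8082  0.2774  2.0311  1.      1.5233 -0.809 ] 0.000 0.71
[0.099, -0.049, -0.036, -0.001, -0.351, 0.0] 20 [-0.7525  0.2019  2.0644  0.9742  1.455  -0.7457] 0.000 0.76
[0.123, -0.064, -0.042, -0.001, -0.436, 0.0] 25 [-0.6861  0.1235  2.0983  0.9403  1.3829 -0.6688] 0.000 0.78
[0.149, -0.084, -0.046, -0.001, -0.522, 0.0] 30 [-0.6084  0.0433  2.1342  0.8968  1.309  -0.5773] 0.000 0.91
[0.174, -0.108, -0.049, -0.001, -0.609, 0.0] 35 [-0.5191 -0.0369  2.1723  0.8427  1.2357 -0.4702] 0.00
[... 186 characters left out ...]
97  0.7034  1.103  -0.2184] 0.000 1.30
[0.236, -0.189, -0.038, -0.001, -0.849, 0.001] 49 [-0.2162 -0.2101  2.2647  0.6247  1.0496 -0.0885] 0.000 1.30
[0.249, -0.21, -0.028, -0.001, -0.914, 0.001] 52 [-0.1273 -0.2332  2.284   0.5487  1.0072  0.03  ] 0.000 1.19
[0.257, -0.226, -0.017, -0.001, -0.968, 0.001] 56 [-0.0561 -0.2421  2.2986  0.4826  0.9754  0.1279] 0.000 0.98
[0.261, -0.238, -0.007, -0.001, -1.01, 0.001] 58 [-0.0056 -0.2424  2.3092  0.4318  0.9533  0.1995] 0.000 0.72
[0.263, -0.244, 0.001, -0.001, -1.037, 0.001] 59 [ 0.0243 -0.2396  2.3159  0.3997  0.9399  0.2431] 0.000 0.44
[0.264, -0.246, 0.003, -0.001, -1.046, 0.001] 60 [ 0.0344 -0.2381  2.3182  0.3885  0.9352  0.258 ] 0.000 0.15
```

Call:
jog_arm:
  rows:
    - [0.003, -0.002, -0.001, 0, -0.008, 0, 40]
    - [0.01, -0.006, -0.004, 0, -0.035, 0, 40]
    - [0.022, -0.012, -0.009, 0, -0.076, 0, 40]
    - [0.037, -0.02, -0.015, 0, -0.131, 0, 40]
    - [0.055, -0.028, -0.022, 0, -0.196, 0, 40]
    - [0.076, -0.038, -0.029, 0, -0.27, 0, 40]
    - [0.099, -0.049, -0.036, 0, -0.351, 0, 40]
    - [0.123, -0.064, -0.042, 0, -0.436, 0, 40]
    - [0.149, -0.084, -0.046, 0, -0.522, 0, 40]
    - [0.174, -0.108, -0.049, 0, -0.609, 0, 40]
    - [0.198, -0.136, -0.049, 0, -0.694, 0, 40]
    - [0.219, -0.163, -0.045, 0, -0.775, 0, 40]
    - [0.236, -0.189, -0.038, 0, -0.849, 0, 40]
    - [0.249, -0.21, -0.028, 0, -0.914, 0, 40]
    - [0.257, -0.226, -0.017, 0, -0.968, 0, 40]
    - [0.261, -0.238, -0.007, 0, -1.01, 0, 40]
    - [0.263, -0.244, 0.001, 0, -1.037, 0, 40]
    - [0.264, -0.246, 0.003, 0, -1.046, 0, 40]
    - [0.264, -0.246, 0.003, 0, -1.046, 0, 40]
    - [0.264, -0.246, 0.003, 0, -1.046, 0, 40]

```text
time: 13.5
tool_pos: [0.422, 0.1439, 0.1464]
tcp_rot: [1.827, 1.165, -1.28]
wrist_force: [0.8, -0.1, -3.4]
width: 0.769
```

```bash
python3 - <<'E'
from traj import *; from h import *
np.set_printoptions(precision=4,suppress=True)
s=monitor.read_state();T=tool(s);p0,R0=T[:3,3],T[:3,:3];q=s['q'];print(s['time'],s['width'],s['wrist_force'],p0+R0@off, 'pitch',np.degrees(np.arcsin(-R0[2,0])))
for a in((66,-.035,.10),(72,-.035,.07),(74,-.035,.056),(80,-.035,.042),(90,-.035,.035),(98,-.035,.031),(104,-.035,.031)):
    p,Rm=tip(*a);q,e=ik(p,Rm,q);print(a,rel(p,Rm,p0,R0),q,'%.3f'%e)
f=lambda i,x,y,w,h:cv2.resize(i[y:y+h,x:x+w],(400,400),interpolation=cv2.INTER_CUBIC)
cv2.imwrite('pics/pre.png',np.hstack([f(imaging.read_camera('scene'),310,170,110,110),f(imaging.read_camera('side'),260,180,110,110)]))
E
```

```text
13.5 0.7689810956927368 [ 0.7914 -0.1075 -3.3762] [0.442  0.1868 0.1604] pitch 69.96852003313523
(66, -0.035, 0.1) [ 0.0516 -0.0002  0.0201 -0.0008 -0.1053  0.0015] [ 0.11   -0.1336  2.3277  0.2816  0.8387  0.3688] 0.000
(72, -0.035, 0.07) [ 0.0748 -0.0002  0.0292 -0.0007 -0.21    0.0016] [ 0.1819 -0.0607  2.3027  0.1551  0.8243  0.517 ] 0.000
(74, -0.035, 0.056) [ 0.0863 -0.0002  0.0336 -0.0006 -0.2449  0.0016] [ 0.2047 -0.0276  2.296   0.1155  0.8138  0.5642] 0.000
(80, -0.035, 0.042) [ 0.0946 -0.0002  0.0365 -0.0006 -0.3496  0.0016] [ 0.2697  0.0307  2.2537 -0.      0.8572  0.706 ] 0.000
(90, -0.035, 0.035) [ 0.0936 -0.0002  0.0348 -0.0004 -0.5241  0.0017] [ 0.3649  0.1176  2.1678 -0.1453  0.9871  0.8894] 0.000
(98, -0.035, 0.031) [ 0.0919 -0.0002  0.032  -0.0003 -0.6638  0.0017] [ 0.4293  0.1963  2.0954 -0.2263  1.1029  0.9938] 0.000
(104, -0.035, 0.031) [ 0.0882 -0.0002  0.0283 -0.0002 -0.7685  0.0017] [ 0.4711  0.256   2.0387 -0.2724  1.1972  1.0523] 0.000
```

View pics/pre.png

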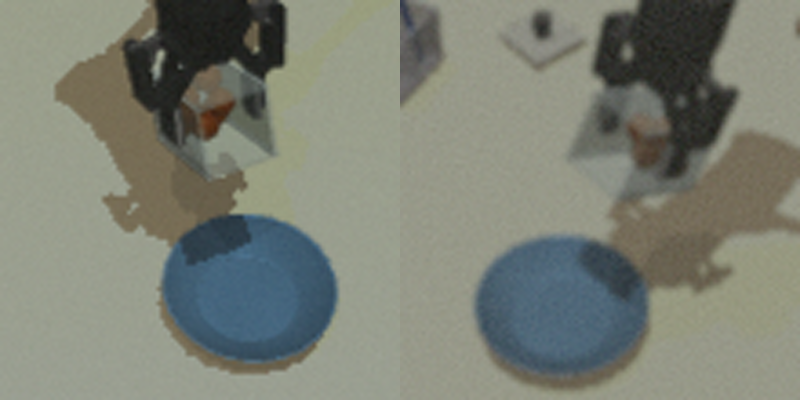

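The jar is held at 60° of tilt with the sweets still in it, its mouth facing the blue dish. I'll bring the lip down to about 55 mm at 74°.

Call:
jog_arm:
  rows:
    - [0.013, 0, 0.005, 0, -0.027, 0, 40]
    - [0.03, 0, 0.012, 0, -0.06, 0, 40]
    - [0.0516, 0, 0.02, 0, -0.105, 0, 40]
    - [0.065, 0, 0.025, 0, -0.16, 0, 40]
    - [0.0748, 0, 0.029, 0, -0.21, 0, 40]
    - [0.082, 0, 0.032, 0, -0.23, 0, 40]
    - [0.0863, 0, 0.0336, 0, -0.245, 0, 40]
    - [0.0863, 0, 0.0336, 0, -0.245, 0, 40]
    - [0.0863, 0, 0.0336, 0, -0.245, 0, 40]
    - [0.0863, 0, 0.0336, 0, -0.245, 0, 40]

```text
time: 14.6
tool_pos: [0.422, 0.1416, 0.0546]
tcp_rot: [1.618, 1.029, -1.456]
wrist_force: [0.3, -0.2, -2.9]
width: 0.773
```

```bash
python3 - <<'E'
from traj import *; from h import *
np.set_printoptions(precision=4,suppress=True)
s=monitor.read_state();T=tool(s);p0,R0=T[:3,3],T[:3,:3];q=s['q'];print(s['time'],s['width'],s['wrist_force'],p0+R0@off, 'pitch',np.degrees(np.arcsin(-R0[2,0])))
for a in((78,-.035,.046),(82,-.035,.041),(86,-.035,.037),(90,-.035,.034),(94,-.035,.032),(98,-.035,.031),(104,-.035,.031)):
    p,Rm=tip(*a);q,e=ik(p,Rm,q);print(a,rel(p,Rm,p0,R0),q,'%.3f'%e)
f=lambda i,x,y,w,h:cv2.resize(i[y:y+h,x:x+w],(400,400),interpolation=cv2.INTER_CUBIC)
cv2.imwrite('pics/pre2.png',np.hstack([f(imaging.read_camera('scene'),320,180,100,100),f(imaging.read_camera('side'),260,200,100,100)]))
E
```

```text
14.6 0.7728607546363909 [ 0.2976 -0.2088 -2.8523] [0.4429 0.1862 0.0568] pitch 83.95071832748744
(78, -0.035, 0.046) [ 0.0072 -0.0013  0.0006 -0.0018 -0.0707  0.0001] [0.2487 0.0115 2.2686 0.0363 0.8397 0.6611] 0.000
(82, -0.035, 0.041) [ 0.0088 -0.0013  0.0006 -0.0018 -0.1405  0.0002] [ 0.2901  0.0459  2.2367 -0.0338  0.8825  0.7482] 0.000
(86, -0.035, 0.037) [ 0.0094 -0.0013  0.0002 -0.0018 -0.2103  0.0003] [ 0.3288  0.0818  2.2032 -0.0941  0.9313  0.8242] 0.000
(90, -0.035, 0.034) [ 0.0091 -0.0013 -0.0005 -0.0018 -0.2801  0.0003] [ 0.3649  0.1191  2.1684 -0.1455  0.985   0.8898] 0.000
(94, -0.035, 0.032) [ 0.0079 -0.0013 -0.0016 -0.0018 -0.3499  0.0004] [ 0.3984  0.1574  2.1324 -0.1892  1.0425  0.9459] 0.000
(98, -0.035, 0.031) [ 0.0058 -0.0013 -0.003  -0.0018 -0.4197  0.0005] [ 0.4293  0.1963  2.0954 -0.2263  1.1029  0.9938] 0.000
(104, -0.035, 0.031) [ 0.0014 -0.0013 -0.0056 -0.0018 -0.5245  0.0006] [ 0.4711  0.256   2.0387 -0.2724  1.1972  1.0523] 0.000
```

View pics/pre2.png

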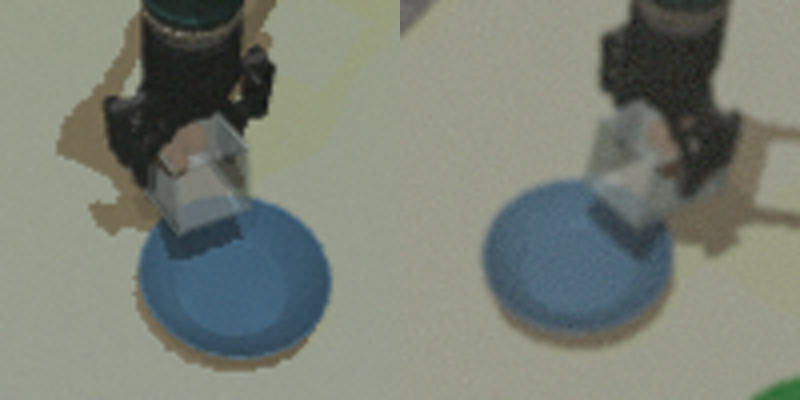

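The mouth sits low over the near part of the dish floor, sweets still in and nothing touching. Now I tip slowly past level.

Call:
jog_arm:
  rows:
    - [0.0072, -0.0013, 0.0006, -0.0018, -0.07, 0, 40]
    - [0.0088, -0.0013, 0.0006, -0.0018, -0.14, 0, 40]
    - [0.0094, -0.0013, 0.0002, -0.0018, -0.21, 0, 40]
    - [0.0093, -0.0013, 0, -0.0018, -0.24, 0, 40]
    - [0.0091, -0.0013, -0.0005, -0.0018, -0.28, 0, 40]
    - [0.0088, -0.0013, -0.001, -0.0018, -0.3, 0, 40]
    - [0.0085, -0.0013, -0.0012, -0.0018, -0.32, 0, 40]
    - [0.0082, -0.0013, -0.0014, -0.0018, -0.335, 0, 40]
    - [0.0079, -0.0013, -0.0016, -0.0018, -0.35, 0, 40]
    - [0.0072, -0.0013, -0.002, -0.0018, -0.37, 0, 40]
    - [0.0065, -0.0013, -0.0025, -0.0018, -0.39, 0, 40]
    - [0.0058, -0.0013, -0.003, -0.0018, -0.42, 0, 40]
    - [0.0058, -0.0013, -0.003, -0.0018, -0.42, 0, 40]
    - [0.0058, -0.0013, -0.003, -0.0018, -0.42, 0, 40]
    - [0.0058, -0.0013, -0.003, -0.0018, -0.42, 0, 40]
    - [0.0036, -0.0013, -0.0043, -0.0018, -0.47, 0, 40]
    - [0.0014, -0.0013, -0.0056, -0.0018, -0.524, 0, 40]
    - [0.0014, -0.0013, -0.0056, -0.0018, -0.524, 0, 40]
    - [0.0014, -0.0013, -0.0056, -0.0018, -0.524, 0, 40]
    - [0.0014, -0.0013, -0.0056, -0.0018, -0.524, 0, 40]

```text
time: 16.7
tool_pos: [0.4229, 0.1469, 0.0538]
tcp_rot: [1.136, 0.724, -1.749]
wrist_force: [-0.8, 0.4, -1.8]
width: 0.767
```

```bash
python3 - <<'E'
from traj import *; from h import *
np.set_printoptions(precision=4,suppress=True)
s=monitor.read_state();T=tool(s);p0,R0=T[:3,3],T[:3,:3];print(s['time'],s['width'],s['wrist_force'],p0+R0@off,p0, 'pitch',np.degrees(np.arcsin(-R0[2,0])),s['q'])
f=lambda i,x,y,w,h:cv2.resize(i[y:y+h,x:x+w],(400,400),interpolation=cv2.INTER_CUBIC)
cv2.imwrite('pics/pour.png',np.hstack([f(imaging.read_camera('scene'),320,180,100,100),f(imaging.read_camera('side'),260,200,100,100)]))
E
```

```text
16.7 0.7667742129043666 [-0.7537  0.3696 -1.8006] [0.4414 0.1866 0.031 ] [0.4229 0.1469 0.0538] pitch 66.05489721453604 [ 0.4725  0.2585  2.0342 -0.2704  1.199   1.0524]
```

View pics/pour.png

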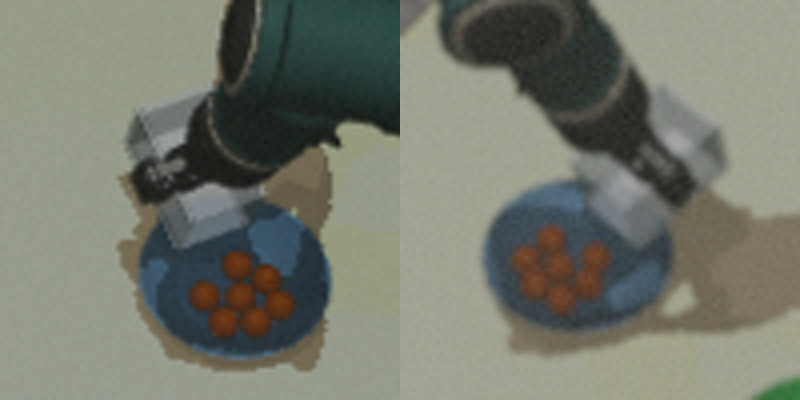

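All seven sweets lie in the blue dish (seven counted in each view) and the jar is empty. Next I raise the jar, turn it upright and take it back to its first spot.

```bash
python3 - <<'E'
from traj import *; from h import tool,monitor
np.set_printoptions(precision=3,suppress=True)
s=monitor.read_state();T=tool(s);p0,R0=T[:3,3],T[:3,:3];q=s['q']
for a in((104,-.037,.06),(102,-.037,.10),(96,-.036,.13),(90,-.035,.15),(82,-.035,.16),(74,-.035,.16),(67,-.035,.16),(60,-.035,.16)):
    p,Rm=tip(*a);qo=q;q,e=ik(p,Rm,q);print(a,rel(p,Rm,p0,R0),'%.3f %.2f'%(e,np.abs(q-qo).max()/.1),q)
E
```

```text
(104, -0.037, 0.06) [-0.026  0.     0.013 -0.    -0.001  0.001] 0.000 0.50 [ 0.469  0.213  2.027 -0.268  1.25   1.035]
(102, -0.037, 0.1) [-0.061  0.     0.029 -0.     0.034  0.001] 0.000 0.72 [ 0.455  0.141  2.019 -0.247  1.295  0.997]
(96, -0.036, 0.13) [-0.083  0.     0.041 -0.     0.139  0.001] 0.000 0.94 [ 0.413  0.047  2.045 -0.192  1.267  0.927]
(90, -0.035, 0.15) [-0.097  0.     0.047 -0.     0.243  0.001] 0.000 0.77 [ 0.365 -0.03   2.077 -0.129  1.224  0.853]
(82, -0.035, 0.16) [-0.099  0.     0.049 -0.     0.383  0.001] 0.000 1.14 [ 0.29  -0.111  2.135 -0.029  1.14   0.739]
(74, -0.035, 0.16) [-0.093  0.     0.047 -0.001  0.523  0.001] 0.000 1.43 [ 0.205 -0.171  2.204  0.097  1.048  0.595]
(67, -0.035, 0.16) [-0.088  0.     0.044 -0.001  0.645  0.001] 0.000 1.55 [ 0.122 -0.211  2.262  0.231  0.982  0.44 ]
(60, -0.035, 0.16) [-0.083  0.     0.04  -0.001  0.767  0.001] 0.000 1.82 [ 0.034 -0.238  2.318  0.388  0.935  0.258]
```

Call:
jog_arm:
  rows:
    - [-0.012, 0, 0.006, 0, 0, 0, 40]
    - [-0.026, 0, 0.013, 0, 0, 0, 40]
    - [-0.061, 0, 0.029, 0, 0.034, 0, 40]
    - [-0.083, 0, 0.041, 0, 0.1, 0, 40]
    - [-0.09, 0, 0.044, 0, 0.17, 0, 40]
    - [-0.097, 0, 0.047, 0, 0.243, 0, 40]
    - [-0.099, 0, 0.049, 0, 0.32, 0, 40]
    - [-0.099, 0, 0.049, 0, 0.4, 0, 40]
    - [-0.095, 0, 0.048, 0, 0.47, 0, 40]
    - [-0.092, 0, 0.047, 0, 0.54, 0, 40]
    - [-0.089, 0, 0.045, 0, 0.62, 0, 40]
    - [-0.086, 0, 0.043, 0, 0.69, 0, 40]
    - [-0.083, 0, 0.04, 0, 0.767, 0, 40]
    - [-0.083, 0, 0.04, 0, 0.767, 0, 40]
    - [-0.083, 0, 0.04, 0, 0.767, 0, 40]

```text
time: 18.3
tool_pos: [0.4217, 0.1436, 0.1469]
tcp_rot: [1.827, 1.162, -1.28]
wrist_force: [1.2, 0.5, -1.3]
width: 0.766
```

```bash
python3 - <<'E'
from traj import *; from h import tool,monitor
np.set_printoptions(precision=3,suppress=True)
s=monitor.read_state();T=tool(s);p0,R0=T[:3,3],T[:3,:3];q=s['q'];print(p0,s['width'])
from scipy.interpolate import CubicSpline
K=np.array([[.5361,-.1961,.18],[.535,-.11,.21],[.525,-.02,.215],[.48,.08,.2],p0]);c=CubicSpline([0,15,30,45,60],K)
for a in 60*(1-(lambda x:x*x*(3-2*x))(np.linspace(0,1,18)))[1:]:
    p,Rm=c(a),pose(65,10+a);qo=q;q,e=ik(p,Rm,q);print(rel(p,Rm,p0,R0).round(3).tolist(),'%.0f %.3f %.2f'%(a,e,np.abs(q-qo).max()/.1))
E
```

```text
[0.422 0.144 0.147] 0.7655323367086675
[-0.003, 0.002, -0.001, -0.001, 0.012, -0.001] 59 0.000 0.17
[-0.011, 0.01, -0.003, -0.001, 0.041, -0.001] 58 0.000 0.49
[-0.023, 0.022, -0.004, -0.001, 0.088, -0.001] 55 0.000 0.80
[-0.038, 0.041, -0.002, -0.001, 0.148, -0.001] 52 0.000 1.09
[-0.053, 0.065, 0.006, -0.001, 0.22, -0.001] 47 0.000 1.30
[-0.068, 0.093, 0.02, -0.001, 0.3, -0.001] 43 0.000 1.39
[-0.082, 0.122, 0.039, -0.001, 0.388, -0.001] 38 0.000 1.36
[-0.094, 0.15, 0.062, -0.001, 0.479, -0.001] 33 0.000 1.22
[-0.105, 0.174, 0.088, -0.001, 0.571, -0.001] 27 0.000 1.04
[-0.113, 0.192, 0.113, -0.001, 0.662, -0.001] 22 0.000 0.87
[-0.119, 0.205, 0.138, -0.001, 0.749, -0.001] 17 0.000 0.82
[-0.123, 0.216, 0.162, -0.001, 0.83, -0.001] 13 0.000 0.79
[-0.124, 0.225, 0.184, -0.001, 0.902, -0.001] 8 0.000 0.75
[-0.123, 0.234, 0.204, -0.001, 0.962, -0.001] 5 0.000 0.67
[-0.122, 0.241, 0.219, -0.001, 1.008, -0.001] 2 0.000 0.54
[-0.12, 0.246, 0.229, -0.001, 1.038, -0.001] 1 0.000 0.36
[-0.119, 0.248, 0.232, -0.001, 1.048, -0.001] 0 0.000 0.13
```

Call:
jog_arm:
  rows:
    - [-0.003, 0.002, -0.001, 0, 0.012, 0, 40]
    - [-0.011, 0.01, -0.003, 0, 0.041, 0, 40]
    - [-0.023, 0.022, -0.004, 0, 0.088, 0, 40]
    - [-0.038, 0.041, -0.002, 0, 0.148, 0, 40]
    - [-0.053, 0.065, 0.006, 0, 0.22, 0, 40]
    - [-0.068, 0.093, 0.02, 0, 0.3, 0, 40]
    - [-0.082, 0.122, 0.039, 0, 0.388, 0, 40]
    - [-0.094, 0.15, 0.062, 0, 0.479, 0, 40]
    - [-0.105, 0.174, 0.088, 0, 0.571, 0, 40]
    - [-0.113, 0.192, 0.113, 0, 0.662, 0, 40]
    - [-0.119, 0.205, 0.138, 0, 0.749, 0, 40]
    - [-0.123, 0.216, 0.162, 0, 0.83, 0, 40]
    - [-0.124, 0.225, 0.184, 0, 0.902, 0, 40]
    - [-0.123, 0.234, 0.204, 0, 0.962, 0, 40]
    - [-0.122, 0.241, 0.219, 0, 1.008, 0, 40]
    - [-0.12, 0.246, 0.229, -0.001, 1.038, -0.001, 40]
    - [-0.119, 0.248, 0.232, -0.001, 1.048, -0.001, 40]
    - [-0.119, 0.248, 0.232, -0.001, 1.048, -0.001, 40]
    - [-0.119, 0.248, 0.232, -0.001, 1.048, -0.001, 40]

```text
time: 20.2
tool_pos: [0.537, -0.1955, 0.1801]
tcp_rot: [2.561, 1.634, -0.225]
wrist_force: [-0.7, -0.8, -2.7]
width: 0.767
```

```bash
python3 - <<'E'
from traj import *; from h import *
np.set_printoptions(precision=4,suppress=True)
s=monitor.read_state();T=tool(s);p0,R0=T[:3,3],T[:3,:3];print(p0,s['width'],s['wrist_force'])
for z in(.02,.004,.001,-.001):print(rel(tcp0+z*ez,pose(65,10),p0,R0))
f=lambda i,x,y,w,h:cv2.resize(i[y:y+h,x:x+w],(400,400),interpolation=cv2.INTER_CUBIC)
cv2.imwrite('pics/back.png',np.hstack([f(imaging.read_camera('scene'),225,120,100,100),f(imaging.read_camera('side'),290,120,100,100)]))
E
```

```text
[ 0.537  -0.1955  0.1801] 0.7669636184202712 [-0.6518 -0.779  -2.7457]
[ 0.0173 -0.0007  0.1027  0.0014  0.0016  0.0011]
[ 0.0201 -0.0007  0.1184  0.0014  0.0016  0.0011]
[ 0.0206 -0.0007  0.1214  0.0014  0.0016  0.0011]
[ 0.021  -0.0007  0.1234  0.0014  0.0016  0.0011]
```

View pics/back.png

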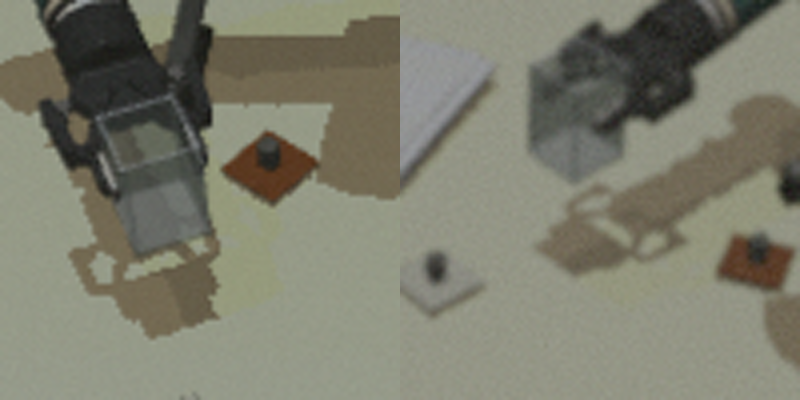

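The jar hangs upright and empty over its old spot, which is clear. Lowering it now.

Call:
jog_arm:
  rows:
    - [0.006, -0.0007, 0.035, 0.0014, 0.0016, 0.001, 40]
    - [0.012, -0.0007, 0.07, 0.0014, 0.0016, 0.001, 40]
    - [0.0173, -0.0007, 0.1, 0.0014, 0.0016, 0.001, 40]
    - [0.0195, -0.0007, 0.112, 0.0014, 0.0016, 0.001, 40]
    - [0.0201, -0.0007, 0.118, 0.0014, 0.0016, 0.001, 40]
    - [0.0203, -0.0007, 0.12, 0.0014, 0.0016, 0.001, 40]
    - [0.0206, -0.0007, 0.1214, 0.0014, 0.0016, 0.001, 40]
    - [0.0206, -0.0007, 0.1214, 0.0014, 0.0016, 0.001, 40]
    - [0.0206, -0.0007, 0.1214, 0.0014, 0.0016, 0.001, 40]

```text
time: 21.2
tool_pos: [0.5364, -0.1964, 0.0584]
tcp_rot: [2.562, 1.632, -0.223]
wrist_force: [0.2, -0.1, -2.5]
width: 0.765
```

Call:
jog_arm:
  rows:
    - [0.0002, 0, 0.001, 0, 0, 0, 40]
    - [0.0004, 0, 0.002, 0, 0, 0, 40]
    - [0.0005, 0, 0.0025, 0, 0, 0, 40]
    - [0.0005, 0, 0.0025, 0, 0, 0, 40]
    - [0.0005, 0, 0.0025, 0, 0, 0, 40]

```text
time: 21.7
tool_pos: [0.5365, -0.1965, 0.0561]
tcp_rot: [2.562, 1.632, -0.223]
wrist_force: [0.4, -0.2, -0.5]
width: 0.765
```

Call:
jog_arm:
  rows:
    - [0.0003, 0, 0.001, 0, 0, 0, 85]
    - [0.0003, 0, 0.001, 0, 0, 0, 100]
    - [0.0003, 0, 0.001, 0, 0, 0, 100]
    - [0, 0, 0, 0, 0, 0, 100]
    - [0, 0, 0, 0, 0, 0, 100]
    - [-0.01, 0, 0.0018, 0, 0, 0, 100]
    - [-0.03, 0, 0.005, 0, 0, 0, 100]
    - [-0.06, 0, 0.01, 0, 0, 0, 100]
    - [-0.1, 0, 0.015, 0, 0, 0, 100]
    - [-0.13, 0, 0.01, 0, 0, 0, 100]
    - [-0.15, 0, -0.03, 0, 0, 0, 100]
    - [-0.16, 0, -0.08, 0, 0, 0, 100]
    - [-0.17, 0, -0.13, 0, 0, 0, 100]
    - [-0.18, 0, -0.18, 0, 0, 0, 100]
    - [-0.18, 0, -0.18, 0, 0, 0, 100]
    - [-0.18, 0, -0.18, 0, 0, 0, 100]

```text
time: 23.3
tool_pos: [0.4738, -0.3305, 0.2665]
tcp_rot: [2.559, 1.627, -0.224]
wrist_force: [0.2, 1.4, 0.1]
width: 1.0
```

```bash
python3 - <<'E'
from h import *
s=monitor.read_state();print(s['time'],s['tool_pos'],s['wrist_force'])
a=imaging.read_camera('scene');b=imaging.read_camera('side')
cv2.imwrite('pics/end.png',np.hstack([cv2.resize(a[100:300,220:500],(400,286)),cv2.resize(b[100:300,200:480],(400,286))]))
E
```

```text
23.3 [ 0.47379925 -0.33051525  0.26645516] [0.23776411 1.3699665  0.10012686]
```

View pics/end.png

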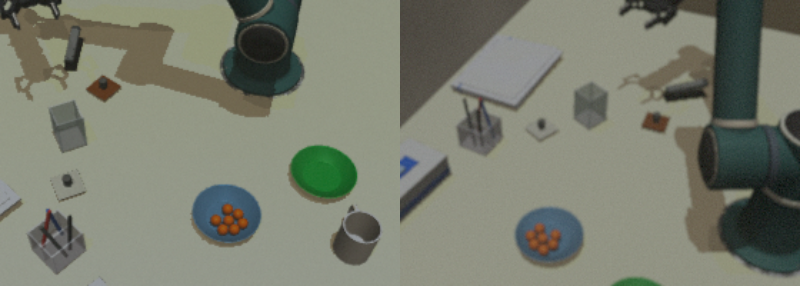

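The jar stands upright and empty, the lid is flat on the desk, and all seven sweets are in the blue dish. The bystanders have not moved and the gripper is clear, so I hand in.

```bash
python3 -c "
from workcell import finish_job; print(finish_job())"
```

```text
the job is handed in; nothing more can be done
None
```

The job is done and handed in at about 23 s of the 72 s allowed. I lifted the steel lid off by its knob and laid it flat on the desk. I then gripped the jar from the side and brought its mouth down to 30–55 mm above the desk over the blue dish. I tipped it slowly to about 104° and stood the empty jar back upright on its first spot.

The last pictures showed:
- **Sweets:** all seven are in the blue dish.
- **Jar and lid:** the jar is upright and empty, clear of the dish, and the lid lies knob up.
- **Other things:** the stapler, pen pot, mug, brown lid and green dish looked unmoved by eye; I did not measure them again.
- **Robot:** the gripper was open and touching nothing. Wrist force was at most about 5 N in the readings I took.

No check failed or disagreed.

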